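Hold the profile template over the upturned bowl

TASK

Check the profile of the lugged clay bowl that stands upside down on the banding wheel: pick up the plywood template lying on the kiln shelves, turn it upright with its handle on top, carry it past the beakers without disturbing them, and hold it astride the bowl, centred on it and crossing midway between the two lugs, its opening about a centimetre above the foot of the bowl. The clay is leather-hard and marks easily, so neither the template nor the robot may touch the bowl, and the bowl must stay as it stands. Finish while still holding the template there, upright and motionless, resting on nothing.

Things in the scene. Friction and masses are not known exactly. Their poses are not given: they have to be found in the camera images.
- template_handle (a point): Centre of the handle (half-way through) of a loose arch-shaped template, 15 mm plywood, about 0.15 kg. The handle is a plain tab 40 mm wide (y), 62 mm long (x), its free end 31 mm off in +x. Axes: x in the board, from the opening to the handle (up when upright), y along the arch (208 mm), z square to its face. It lies flat, z up, the handle out over the shelves' left (+y) edge with air beneath.
- template_arch (a point): Middle of the opening's inner edge, half-way through the template, 69 mm from the handle's centre in -x; same axes. Bridge: x 0 to 38 mm. Legs reach x = -60 mm, outer sides y = +-104 mm. The opening is 92 mm wide at x 0 to -10 mm, 132 at x = -36, 152 at the leg ends: the bowl's outline with about 9 mm of air each side when this point is 10 mm above the foot.
- bowl: Red-brown clay bowl, loose, upside down on the wheel, 0.45 kg. Origin: centre of its rim plane, on the disc, z up. 140 mm across at the bottom, 132 at 20 mm up, 112 at 40, 86 at 55; foot 72 mm across, 66 mm up. Two flat lugs stand out at the rim on +x and -x, 36 mm wide, out to 106 mm from the axis, their tops 17 mm above the disc.
- bowl_foot (a point): Centre of the bowl's foot, its upper face (66 mm above the wheel's disc); axes as the bowl: x along the line through the two lugs, y across it, z up. The template crosses along y.
- wheel: Banding wheel (bench turntable), dark cast metal, foot fixed, origin at the centre of its underside on the table; the round disc is 220 mm across, its top 60 mm above the table, and turns freely with slight friction. It stands to the robot's right of the beakers; the bowl stands centred on it.
- wareboard: Wooden ware board, fixed, 360 mm (x) by 90 mm (y), 18 mm thick, origin at the centre of its underside; it lies between the kiln shelves and the banding wheel and carries the three beakers.
- beaker0_mid (a point): Clay beaker on the ware board, loose, 68 mm across the rim, 100 mm tall; this point is on its axis, half-way up, z up.
- beaker1_mid (a point): A second beaker, same size; point half-way up.
- beaker2_mid (a point): A third beaker, same size; point half-way up.
- shelves: Stack of three dark grey kiln shelves, 240 mm (x) by 150 mm (y) by 45 mm high in all, fixed; origin at the centre of its underside. It stands to the robot's left of the beakers; the template lies flat on top of it.
- template: The whole template; origin 7.5 mm below point template_arch (in z), on its underside; same axes.

How it is judged:
By the outcome, as a careful person would: the job done as asked, in the order asked, and still so for the second after the job is handed in, while the arm keeps its last pose, push and grip.
It also fails if it takes over 48 s, if anything falls off the work surface, if the arm or the gripper's body presses on something with over 40 N, if the wrist force passes 120 N, or if a joint passes its speed limit or range.

ROBOT

A 7-joint arm with a two-finger parallel gripper is mounted at the origin on the work surface. World frame = base frame: x ahead of the robot, y to its left, z up, the work surface at z = 0. Lengths are in m, angles in rad, forces in N, time in s.
With the tool pointing down it reaches from about 0.425 to 0.825 m from the base axis. Payload 3.6 kg.
Tool frame: the origin (TCP) lies at the very end of the fingers, on their centre line; the grasp point (between the pads) lies 19 mm behind it (bot.tcp_to_grasp is the distance from the TCP to the grasp point, in m); z points along the fingers, y is the line along which they close (so a half turn about z gives the same grasp; the last joint's range is limited). The gripper opens to 85 mm and grips with 20 to 120 N. Pads are 22 mm wide; open, the fingers measure 114 mm over their backs; the gripper's body (76 mm by 85 mm) begins 54 mm behind the grasp point. The pads swing forward as they close: fully open they stand 13 mm farther back than shut.
Start: joints at [-1.161, 0.615, -0.013, 1.423, 0.008, 1.103, -0.04], TCP at [0.274, 0.589, 0.231] pointing down, gripper open.
Joint ranges: [-3.12, 3.12], [-0.3, 2.06], [-1.34, 1.32], [0.26, 2.42], [-1.36, 4.5], [0.01, 1.98], [-2.84, 2.84]. Speed limits (rad/s): [2.79, 2.79, 3.14, 3.14, 3.14, 3.14, 3.14].

INTERFACE

Orientations are given as [roll, pitch, yaw] about the fixed x, y, z axes, in that order (R = Rz(yaw) Ry(pitch) Rx(roll)).
In Python, from plant import bot gives the robot as it stands. The module is installed in compiled form; this text tells all that it offers.
- The arm moves only by the tool servo_tool, never from a script. Its argument "targets" is a list of rows, each an object of numbers: "gripper": the opening, from 0 (shut) to 1 (fully open); "x", "y", "z": the shift along the tool's x, y, z in mm; "roll": the turn about the tool's z in degrees. In form: [{"gripper": .., "x": .., "y": .., "z": .., "roll": ..}, ...]. A call has 1 to 5 rows; each row is the pose to reach, as a shift and turn from the pose commanded when the call began, along the tool's axes at that moment; what a row does not reach only later rows make up. A row lasts 1/10 s, in which the tool goes at most 50 mm and 8.59 degrees, less where a joint would pass 70% of its speed; a pose out of reach is approached as far as the arm can. A call with a gripper value outside its range is refused whole. The fingers move at their own pace and stop on an object; "force" is the grip in N (left out, the last holds). Time passes only in rows, so rows that repeat a pose let the fingers close. It gives the time, the measured TCP pose, the force, the opening and the grip force at its end, in the units of the state.
- bot.get_obs(): the state, without advancing time (a new reading comes with each control period).
- bot.grab_frame(name): name is "scene" or "top" or "wrist"; returns a dict with "img" (420x560x3 uint8, blue, green, red), "depth" (420x560 float32, m along the optical axis (not along the pixel's ray), 0 where there is no reading), "fx", "fy", "cx", "cy" (pixels), "world_from_camera" (4x4, takes a point from camera to world coordinates). Camera axes: x right, y down, z forward; pixel columns grow to the right and rows downward; lengths in m; the calibration is good to about 2 mm. A picture is of the moment at which its call begins.
- bot.close_job(): hands the job in; it is judged then, once.
The state is a dict: "time_s": time; "joints": joint angles; "qvel": joint speeds; "tau": joint torques, N m; "tcp_pos": TCP position; "tcp_rot": TCP orientation; "force": force on the tool from outside, world axes, zero at the start; "torque": the same for the moment, N m; "gripper_width": finger opening in m; "finger_force": force on a finger pad.
Only numpy, scipy, OpenCV 4.12 (cv2) and the standard library are available. Lean on these libraries where they do the work, as an engineer would, in place of code of your own. Each camera call takes 0.05 s, during which the arm holds its last target. There are 200 camera calls.

## Working session

There is one attempt and no reset: what is moved stays moved. The work goes in short steps, Python scripts to look and compute and a tool call to move; the robot and the scene stay as the last step left them, time stands still between calls to the robot, and variables do not carry over. Pictures are saved under pics/ and viewed, at most 10 in all, crops included, and the job is handed in when it is done.

Besides the shell and the picture viewer there is one more tool, called after ">>>" as name([rows], argument=value, ...), one row to a line, values as JSON. servo_tool: Moves the arm, as the interface text tells. Its arguments: {"type":"object","properties":{"targets":{"type":"array","items":{"type":"object","properties":{"gripper":{"type":"number"},"x":{"type":"number"},"y":{"type":"number"},"z":{"type":"number"},"roll":{"type":"number"}}}},"force":{"type":"number"}},"required":["targets"]}

```bash
mkdir -p pics; ls; python3 - <<'E'
from plant import bot
import cv2,numpy as np
o=bot.get_obs();print({k:np.round(v,3) for k,v in o.items()}, bot.tcp_to_grasp)
for n in("scene","top"):
    f=bot.grab_frame(n);cv2.imwrite(f"pics/{n}0.png",f["img"]);np.savez(f"{n}0.npz",**f)
    print(n,f["fx"],f["cx"],f["cy"],np.round(f["world_from_camera"],3))
E
```

```text
pics
{'time_s': np.float64(0.0), 'joints': array([-1.162,  0.616, -0.013,  1.425,  0.008,  1.103, -0.04 ]), 'qvel': array([-0.001, -0.001, -0.001,  0.   , -0.   ,  0.002,  0.   ]), 'tau': array([-1.0000e-03, -4.6922e+01,  2.5900e-01, -1.7103e+01,  1.0000e-02,
        1.0000e-02, -0.0000e+00]), 'tcp_pos': array([0.274, 0.589, 0.23 ]), 'tcp_rot': array([-3.139,  0.   ,  2.706]), 'force': array([ 0.333, -0.362,  0.844]), 'torque': array([-0.016, -0.001, -0.006]), 'finger_force': np.float64(0.0), 'gripper_width': np.float64(0.085)} 0.0187
scene 405.56905017253337 288.8143012342095 211.3896532666298 [[ 0.713  0.425 -0.558  1.092]
 [ 0.701 -0.444  0.558 -0.502]
 [-0.011 -0.789 -0.614  0.702]
 [ 0.     0.     0.     1.   ]]
top 519.0497906292572 276.9044122343652 210.9979626085566 [[ 0.015 -0.982  0.187  0.325]
 [-1.    -0.012  0.016  0.025]
 [-0.013 -0.187 -0.982  1.373]
 [ 0.     0.     0.     1.   ]]
```

View pics/scene0.png

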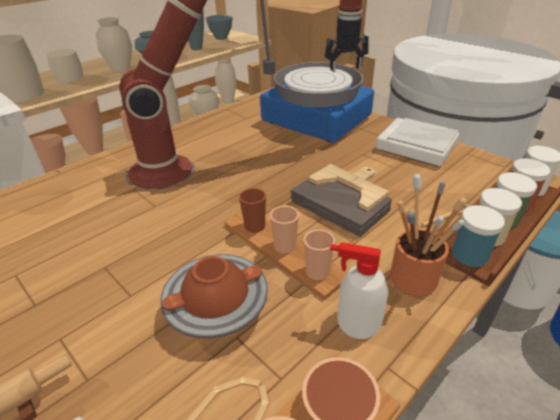

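View pics/top0.png

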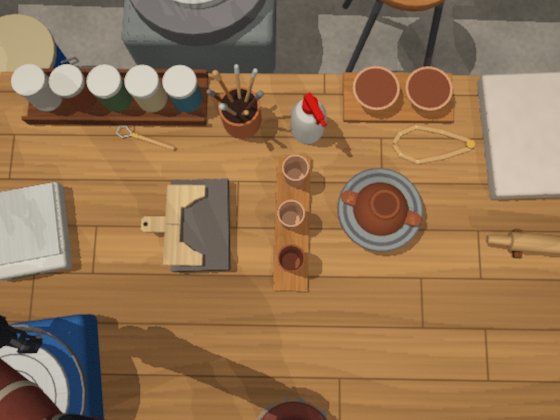

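The top view shows the template at about (180,225) with its handle pointing left to (147,224). The beakers are at x≈291, and the bowl is at (380,210) with lugs at (350,198) and (413,218). The tool can only point down, so I'll pinch the handle's sides, lift it, and let the template swing upright like a pendulum.

```bash
cat > h.py <<'E'
import numpy as np,cv2
def pts(f):
    d=f["depth"];v,u=np.mgrid[:d.shape[0],:d.shape[1]]
    p=np.stack([(u-f["cx"])/f["fx"]*d,(v-f["cy"])/f["fy"]*d,d,np.ones_like(d)],-1)
    w=(p@f["world_from_camera"].T)[...,:3]; w[d==0]=np.nan
    return w
E
python3 - <<'E'
from h import *
f=dict(np.load("top0.npz"));w=pts(f);z=w[...,2]
hsv=cv2.cvtColor(f["img"],cv2.COLOR_BGR2HSV)
def reg(u0,u1,v0,v1,z0,z1,n):
    m=np.zeros(z.shape,bool);m[v0:v1,u0:u1]=True;m&=(z>z0)&(z<z1)
    p=w[m];c,s,a=cv2.minAreaRect(p[:,:2].astype(np.float32))
    print(n,m.sum(),"mean",np.round(p.mean(0),4),"med z",np.round(np.median(p[:,2]),4),"rect",np.round(c,4),np.round(s,4),round(a,1));return m,p
reg(135,245,170,285,.052,.07,"template")
reg(135,164,205,245,.045,.07,"handle")
reg(160,245,170,285,.037,.05,"shelftop")
reg(370,395,190,225,.118,.14,"foot")
m,p=reg(335,425,165,255,.068,.082,"lugband")
reg(335,425,165,255,.05,.066,"disc")
for v in(168,213,260): reg(275,310,v-17,v+17,.105,.13,"beaker")
q=p.copy();np.save("lug.npy",q)
c=cv2.minAreaRect(w[165:255,335:425][(z[165:255,335:425]>.118)][:,:2].astype(np.float32))[0]
r=np.hypot(*(q[:,:2]-c).T);l=q[(r>.08)&(r<.115)]
A=l[l[:,1]>c[1]].mean(0);B=l[l[:,1]<c[1]].mean(0)
print("lugs",A,B,len(l),np.degrees(np.arctan2(*(A-B)[1::-1])),(A+B)/2)
print(f["img"][225,150:172:3].tolist())
E
```

```text
template 2446 mean [0.536  0.3063 0.0605] med z 0.0607 rect [0.5391 0.2866] [0.2352 0.2201] 4.0
handle 359 mean [0.5373 0.3666 0.0605] med z 0.0606 rect [0.5376 0.3668] [0.0403 0.0596] 0.4
shelftop 3436 mean [0.5391 0.2303 0.0454] med z 0.0456 rect [0.5423 0.2488] [0.2409 0.1493] 2.5
foot 685 mean [ 0.5815 -0.2119  0.1267] med z 0.1269 rect [ 0.5798 -0.2113] [0.0595 0.078 ] 89.8
lugband 603 mean [ 0.5732 -0.2082  0.0765] med z 0.0772 rect [ 0.577  -0.2248] [0.1674 0.1861] 22.4
disc 2853 mean [ 0.5813 -0.2143  0.061 ] med z 0.0611 rect [ 0.5845 -0.2165] [0.2196 0.2181] 2.2
beaker 185 mean [0.6786 0.0035 0.1165] med z 0.1174 rect [0.6761 0.0021] [0.0654 0.0663] 88.5
beaker 179 mean [0.5628 0.0129 0.1166] med z 0.1174 rect [0.5599 0.013 ] [0.0665 0.0661] 63.6
beaker 172 mean [0.4515 0.0098 0.1175] med z 0.1187 rect [0.4489 0.0111] [0.0651 0.0654] 44.3
lugs [ 0.60629598 -0.13176999  0.07682301] [ 0.55967182 -0.29976981  0.07662326] 254 74.48933406377718 [ 0.5829839  -0.2157699   0.07672313]
[[122, 168, 200], [116, 161, 192], [119, 165, 197], [121, 169, 200], [122, 170, 202], [112, 158, 188], [118, 165, 196], [115, 160, 192]]
```

>>> servo_tool([
  {"gripper": 0.75,"x": -329,"y": -83,"z": 80,"roll": 65},
  {"gripper": 0.75,"x": -329,"y": -83,"z": 80,"roll": 65},
  {"gripper": 0.75,"x": -329,"y": -83,"z": 80,"roll": 65},
  {"gripper": 0.75,"x": -329,"y": -83,"z": 80,"roll": 65},
  {"gripper": 0.75,"x": -329,"y": -83,"z": 80,"roll": 65},
])

```text
time_s: 0.6
tcp_pos: [0.4641, 0.4342, 0.1731]
tcp_rot: [-3.141, 0.0, 1.95]
force: [-0.2, 0.5, 0.1]
gripper_width: 0.064
finger_force: 0.0
```

```bash
cat >> h.py <<'E'
def go(x,y,z,yaw_deg):
    from plant import bot
    from scipy.spatial.transform import Rotation as R
    o=bot.get_obs();r=R.from_euler("xyz",o["tcp_rot"]);p=np.array(o["tcp_pos"])
    yaw=np.degrees(o["tcp_rot"][2])
    print("t",round(float(o["time_s"]),2),"pos",np.round(p,4),"rot",np.round(np.degrees(o["tcp_rot"]),2),"w",round(float(o["gripper_width"]),4),"ff",round(float(o["finger_force"]),1),"F",np.round(o["force"],1))
    print("move mm",np.round(r.inv().apply(np.array([x,y,z])-p)*1e3,1),"roll",round((yaw-yaw_deg+180)%360-180,2))
E
python3 -c "
from h import *
go(.5376,.375,.13,90.5)"
```

```text
t 0.6 pos [0.4641 0.4342 0.1731] rot [-1.7996e+02  1.0000e-02  1.1172e+02] w 0.064 ff 0.0 F [-0.2  0.5  0.1]
move mm [-82.2  46.4  43.1] roll 21.22
```

>>> servo_tool([
  {"gripper": 0.75,"x": -82,"y": 46,"z": 23,"roll": 21},
  {"gripper": 0.75,"x": -82,"y": 46,"z": 23,"roll": 21},
  {"gripper": 0.75,"x": -82,"y": 46,"z": 23,"roll": 21},
  {"gripper": 0.75,"x": -82,"y": 46,"z": 23,"roll": 21},
])

```text
time_s: 1.0
tcp_pos: [0.5373, 0.375, 0.1498]
tcp_rot: [-3.14, 0.002, 1.586]
force: [-1.0, 0.1, -0.2]
gripper_width: 0.0637
finger_force: 0.0
```

```bash
python3 -c "
from h import *
from plant import bot
f=bot.grab_frame('wrist');cv2.imwrite('pics/w1.png',f['img']);np.savez('w1.npz',**f)
w=pts(f);z=w[...,2]
g=(z>.052)&(z<.07)
s=g&(w[...,1]>.345);s=s&(w[...,1]<.385)
n,l,st,_=cv2.connectedComponentsWithStats(g.astype(np.uint8))
k=1+st[1:,4].argmax();p=w[l==k];print(len(p),p.min(0),p.max(0),np.median(p[:,2]))
for y in np.arange(.30,.40,.01):
    r=p[abs(p[:,1]-y)<.002]
    if len(r): print(round(y,3),np.round(np.percentile(r[:,0],[1,99]),4),np.round(np.percentile(r[:,0],[1,99]).mean(),4))
go(.5376,.375,.031,90.5)"
```

```text
11540 [0.47033792 0.25736848 0.05200035] [0.61038675 0.39824073 0.0620236 ] 0.059625597643526984
0.3 [0.4836 0.5973] 0.5404
0.31 [0.4864 0.594 ] 0.5402
0.32 [0.4861 0.5932] 0.5397
0.33 [0.4864 0.5928] 0.5396
0.34 [0.5197 0.5586] 0.5391
0.35 [0.5197 0.559 ] 0.5393
0.36 [0.5198 0.5586] 0.5392
0.37 [0.5198 0.559 ] 0.5394
0.38 [0.5199 0.5587] 0.5393
0.39 [0.5194 0.559 ] 0.5392
0.4 [0.527  0.5509] 0.5389
t 1.05 pos [0.5359 0.3772 0.1502] rot [-179.9     0.     91.14] w 0.0642 ff 0.0 F [-0.5  0.4 -0.4]
move mm [ -2.3   1.8 119.2] roll 0.64
```

View pics/w1.png

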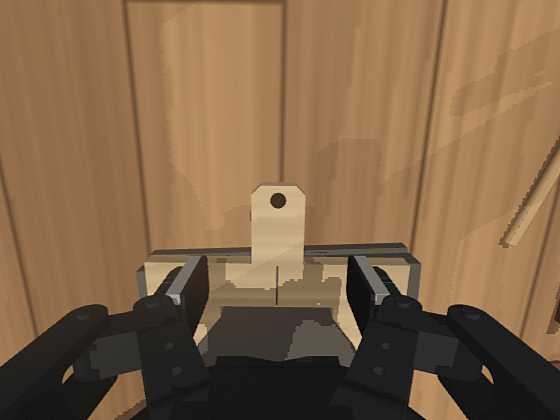

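The wrist view shows the handle as a tab with a hole at about (278,200), centred between the open fingers. Its axis is at x≈0.539 and its free end at y≈0.398.

>>> servo_tool([
  {"gripper": 0.75,"x": 0,"y": 2,"z": 40},
  {"gripper": 0.75,"x": 0,"y": 2,"z": 80},
  {"gripper": 0.75,"x": 0,"y": 2,"z": 105},
  {"gripper": 0.75,"x": 0,"y": 2,"z": 118},
  {"gripper": 0.75,"x": 0,"y": 2,"z": 118},
])

```text
schema error: expected keys gripper, x, y, z, roll
```

```bash
python3 -c "
from h import *
go(.539,.3755,.031,90.2)"
```

```text
t 1.05 pos [0.5359 0.3772 0.1502] rot [-179.9     0.     91.14] w 0.0642 ff 0.0 F [-0.5  0.4 -0.4]
move mm [ -1.8   3.2 119.1] roll 0.94
```

>>> servo_tool([
  {"gripper": 0.75,"x": 0,"y": 2,"z": 40,"roll": 0.5},
  {"gripper": 0.75,"x": 0,"y": 2,"z": 80,"roll": 0.5},
  {"gripper": 0.75,"x": 0,"y": 2,"z": 105,"roll": 0.5},
  {"gripper": 0.75,"x": 0,"y": 2,"z": 118,"roll": 0.5},
  {"gripper": 0.75,"x": 0,"y": 2,"z": 118,"roll": 0.5},
])

```text
time_s: 1.55
tcp_pos: [0.5363, 0.3779, 0.0312]
tcp_rot: [-3.138, 0.001, 1.584]
force: [-0.0, -0.4, -0.8]
gripper_width: 0.064
finger_force: 0.0
```

```bash
python3 -c "
from h import *
go(.539,.3755,.031,90.2)"
```

```text
t 1.55 pos [0.5363 0.3779 0.0312] rot [-1.7978e+02  5.0000e-02  9.0740e+01] w 0.064 ff 0.0 F [-0.  -0.4 -0.8]
move mm [-2.5  2.6  0.2] roll 0.54
```

>>> servo_tool([
  {"gripper": 0.75,"x": -2,"y": 2.5,"z": 0,"roll": 0.5},
  {"gripper": 0.55,"x": -2,"y": 2.5,"z": 0,"roll": 0.5},
  {"gripper": 0.4,"x": -2,"y": 2.5,"z": 0,"roll": 0.5},
  {"gripper": 0.4,"x": -2,"y": 2.5,"z": 0,"roll": 0.5},
  {"gripper": 0.4,"x": -2,"y": 2.5,"z": 0,"roll": 0.5},
], force=20)

```text
time_s: 2.05
tcp_pos: [0.5419, 0.3756, 0.0343]
tcp_rot: [3.139, -0.002, 1.572]
force: [0.7, 0.5, 3.0]
gripper_width: 0.0395
finger_force: 22.1
```

```bash
python3 -c "
from h import *
from plant import bot
go(.539,.3755,.031,90.2)
f=bot.grab_frame('wrist');cv2.imwrite('pics/w2.png',f['img'])"
```

```text
t 2.05 pos [0.5419 0.3756 0.0343] rot [ 1.7988e+02 -9.0000e-02  9.0070e+01] w 0.0395 ff 22.1 F [0.7 0.5 3. ]
move mm [-0.1 -3.   3.3] roll -0.13
```

>>> servo_tool([
  {"gripper": 0.4,"x": 0,"y": 0,"z": -20,"roll": 0},
  {"gripper": 0.4,"x": 0,"y": 0,"z": -40,"roll": 0},
  {"gripper": 0.4,"x": 0,"y": 0,"z": -60,"roll": 0},
  {"gripper": 0.4,"x": 0,"y": 0,"z": -60,"roll": 0},
])

```text
time_s: 2.5
tcp_pos: [0.5427, 0.3759, 0.0954]
tcp_rot: [3.137, -0.003, 1.572]
force: [0.6, 0.2, -1.3]
gripper_width: 0.0396
finger_force: 20.9
```

```bash
cat >> h.py <<'E'
def tilt():
    "template lean from both outer cameras"
    from plant import bot
    for n in("scene","top"):
        f=bot.grab_frame(n);np.savez("last_"+n,**f)
        o=bot.get_obs()["tcp_pos"];w=pts(f);h=cv2.cvtColor(f["img"],cv2.COLOR_BGR2HSV)
        b=f["img"].astype(int)
        m=(np.hypot(w[...,0]-o[0],w[...,1]-o[1])<.17)&(w[...,2]>.055)&(b[...,2]>120)&(b[...,2]-b[...,0]>25)&(b[...,1]-b[...,0]>10)
        p=w[m]
        if len(p)<30: print(n,"few",len(p)); continue
        p=p[np.linalg.norm(p-np.median(p,0),axis=1)<.15]
        c=np.median(p,0);nn=np.linalg.svd(p-p.mean(0),full_matrices=False)[2][2]
        print(n,len(p),"min",np.round(p.min(0),3),"max",np.round(p.max(0),3),"normal",np.round(nn,3),"lean",round(np.degrees(np.arcsin(nn[2])),1),"dir",round(np.degrees(np.arctan2(nn[1],nn[0])),1))
E
python3 -c "
from h import *
go(.539,.3755,.031,90.2)
tilt()
from plant import bot
a=[np.load('last_%s.npz'%n)['img'] for n in ('scene','top')]
cv2.imwrite('pics/l1.png',np.hstack([a[0][50:350,200:480],a[1][100:400,50:330]]))"
```

```text
t 2.5 pos [0.5427 0.3759 0.0954] rot [ 1.7974e+02 -1.7000e-01  9.0060e+01] w 0.0396 ff 20.9 F [ 0.6  0.2 -1.3]
move mm [-0.6 -4.  64.3] roll -0.14
scene 1522 min [0.436 0.234 0.097] max [0.647 0.396 0.168] normal [-0.003  0.059 -0.998] lean -86.6 dir 92.8
top 2469 min [0.437 0.236 0.098] max [0.645 0.384 0.199] normal [-0.     0.032 -0.999] lean -88.2 dir 90.3
```

View pics/l1.png

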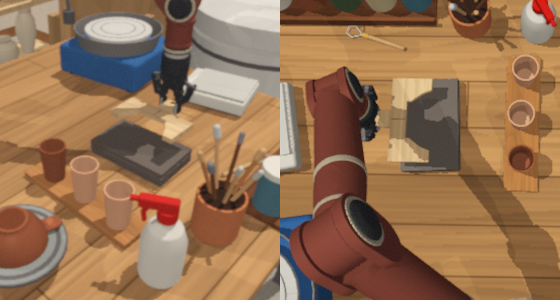

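Viewing the crop: the board is held almost level (about 2° droop) above the shelves, so friction is holding it. I'll lower it a little and ease the grip by opening width, so it pivots.

>>> servo_tool([
  {"gripper": 0.43,"x": 0,"y": 0,"z": 20,"roll": 0},
  {"gripper": 0.44,"x": 0,"y": 0,"z": 35,"roll": 0},
  {"gripper": 0.45,"x": 0,"y": 0,"z": 35,"roll": 0},
  {"gripper": 0.455,"x": 0,"y": 0,"z": 35,"roll": 0},
])

```text
time_s: 3.0
tcp_pos: [0.5404, 0.3746, 0.0565]
tcp_rot: [-3.139, 0.002, 1.572]
force: [-0.1, 0.6, -0.8]
gripper_width: 0.0396
finger_force: 20.9
```

```bash
python3 -c "
from h import *
go(.539,.3755,.06,90.2)
tilt()"
```

```text
t 3.0 pos [0.5404 0.3746 0.0565] rot [-1.7988e+02  9.0000e-02  9.0060e+01] w 0.0396 ff 20.9 F [-0.1  0.6 -0.8]
move mm [ 0.9 -1.4 -3.5] roll -0.14
scene 1515 min [0.435 0.233 0.056] max [0.645 0.396 0.194] normal [-0.018  0.102 -0.995] lean -84.1 dir 99.8
top 2341 min [0.437 0.235 0.063] max [0.646 0.384 0.185] normal [ 0.002 -0.057  0.998] lean 86.7 dir -87.9
```

>>> servo_tool([
  {"gripper": 0.46,"x": 0,"y": 0,"z": -10,"roll": 0},
  {"gripper": 0.463,"x": 0,"y": 0,"z": -20,"roll": 0},
  {"gripper": 0.463,"x": 0,"y": 0,"z": -20,"roll": 0},
  {"gripper": 0.465,"x": 0,"y": 0,"z": -20,"roll": 0},
])

```text
time_s: 3.5
tcp_pos: [0.5416, 0.3753, 0.0791]
tcp_rot: [3.14, -0.001, 1.572]
force: [-0.4, -0.3, -1.4]
gripper_width: 0.0396
finger_force: 14.0
```

```bash
python3 -c "
from h import *
go(.539,.3755,.06,90.2)
tilt()"
```

```text
t 3.5 pos [0.5416 0.3753 0.0791] rot [ 1.7991e+02 -7.0000e-02  9.0060e+01] w 0.0396 ff 14.0 F [-0.4 -0.3 -1.4]
move mm [ 0.1 -2.6 19.1] roll -0.14
scene 1520 min [0.436 0.234 0.082] max [0.647 0.396 0.159] normal [-0.007  0.062 -0.998] lean -86.4 dir 96.3
top 2419 min [0.437 0.235 0.083] max [0.646 0.387 0.215] normal [-0.001  0.06  -0.998] lean -86.6 dir 90.8
```

>>> servo_tool([
  {"gripper": 0.466,"x": 0,"y": 0,"z": 0,"roll": 0},
  {"gripper": 0.466,"x": 0,"y": 0,"z": 0,"roll": 0},
  {"gripper": 0.467,"x": 0,"y": 0,"z": 0,"roll": 0},
])

```text
time_s: 3.9
tcp_pos: [0.541, 0.3749, 0.0777]
tcp_rot: [-3.141, 0.0, 1.572]
force: [-0.2, -0.1, -1.0]
gripper_width: 0.04
finger_force: 5.3
```

```bash
python3 -c "
from h import *
go(.539,.3755,.06,90.2)
tilt()"
```

```text
t 3.9 pos [0.541  0.3749 0.0777] rot [-1.7998e+02  3.0000e-02  9.0060e+01] w 0.04 ff 5.3 F [-0.2 -0.1 -1. ]
move mm [ 0.6 -1.9 17.7] roll -0.14
scene 1676 min [0.435 0.236 0.063] max [0.646 0.394 0.157] normal [-0.005  0.22  -0.976] lean -77.3 dir 91.4
top 2348 min [0.437 0.241 0.055] max [0.646 0.384 0.185] normal [-0.004 -0.351  0.936] lean 69.5 dir -90.6
```

It is pivoting at about 5 N grip. I'll lift slowly to give it room.

>>> servo_tool([
  {"gripper": 0.467,"x": 0,"y": 0,"z": -10,"roll": 0},
  {"gripper": 0.467,"x": 0,"y": 0,"z": -30,"roll": 0},
  {"gripper": 0.467,"x": 0,"y": 0,"z": -50,"roll": 0},
  {"gripper": 0.467,"x": 0,"y": 0,"z": -70,"roll": 0},
  {"gripper": 0.467,"x": 0,"y": 0,"z": -80,"roll": 0},
])

```text
time_s: 4.5
tcp_pos: [0.5422, 0.3756, 0.1607]
tcp_rot: [3.138, -0.002, 1.572]
force: [-0.1, 0.2, -0.3]
gripper_width: 0.0398
finger_force: 5.8
```

```bash
python3 -c "
from h import *
go(.539,.3755,.06,90.2)
tilt()"
```

```text
t 4.5 pos [0.5422 0.3756 0.1607] rot [ 1.798e+02 -1.300e-01  9.006e+01] w 0.0398 ff 5.8 F [-0.1  0.2 -0.3]
move mm [ -0.3  -3.5 100.7] roll -0.14
scene 2024 min [0.435 0.281 0.064] max [0.648 0.386 0.252] normal [-0.003  0.793 -0.61 ] lean -37.6 dir 90.2
top 2173 min [0.397 0.271 0.46 ] max [0.593 0.423 0.61 ] normal [0.491 0.27  0.829] lean 56.0 dir 28.8
```

>>> servo_tool([
  {"gripper": 0.467,"x": 0,"y": 0,"z": -15,"roll": 0},
  {"gripper": 0.467,"x": 0,"y": 0,"z": -35,"roll": 0},
  {"gripper": 0.467,"x": 0,"y": 0,"z": -55,"roll": 0},
  {"gripper": 0.467,"x": 0,"y": 0,"z": -70,"roll": 0},
  {"gripper": 0.467,"x": 0,"y": 0,"z": -70,"roll": 0},
])

```text
time_s: 5.1
tcp_pos: [0.542, 0.3754, 0.2293]
tcp_rot: [3.139, -0.002, 1.572]
force: [0.0, -0.0, -1.5]
gripper_width: 0.0402
finger_force: 5.9
```

```bash
python3 -c "
from h import *
go(.539,.3755,.06,90.2)
tilt()"
```

```text
t 5.1 pos [0.542  0.3754 0.2293] rot [ 1.7984e+02 -1.0000e-01  9.0060e+01] w 0.0402 ff 5.9 F [ 0.  -0.  -1.5]
move mm [-1.000e-01 -3.400e+00  1.693e+02] roll -0.14
scene 2156 min [0.437 0.284 0.132] max [0.648 0.386 0.303] normal [-0.002  0.797 -0.604] lean -37.2 dir 90.2
top 3509 min [0.379 0.27  0.436] max [0.595 0.423 0.661] normal [-0.381 -0.227 -0.896] lean -63.7 dir -149.2
```

Stalled at 37° from vertical. I'll firm the grip and push the legs against the fixed side of the shelves to bring it upright. First I need the shelf edge.

>>> servo_tool([
  {"gripper": 0.46,"x": 20,"y": 0,"z": 0,"roll": 0},
  {"gripper": 0.455,"x": 45,"y": 0,"z": 0,"roll": 0},
  {"gripper": 0.45,"x": 65,"y": 0,"z": 0,"roll": 0},
  {"gripper": 0.45,"x": 70,"y": 0,"z": 0,"roll": 0},
])

```text
time_s: 5.6
tcp_pos: [0.5386, 0.448, 0.2251]
tcp_rot: [-3.137, 0.0, 1.576]
force: [0.5, 0.2, -1.8]
gripper_width: 0.0397
finger_force: 20.5
```

```bash
python3 -c "
from h import *
go(.541,.445,.128,90.2)
tilt()
for n in ('scene','top'):
    w=pts(dict(np.load('last_%s.npz'%n)))
    g=(w[...,2]>.040)&(w[...,2]<.05)&(abs(w[...,0]-.54)<.14)&(w[...,1]>.15)&(w[...,1]<.35)
    p=w[g]
    for x in np.arange(.44,.65,.04):
        r=p[abs(p[:,0]-x)<.008][:,1]
        if len(r)>5: print(n,round(x,2),np.round([r.min(),r.max()],4))
"
```

```text
t 5.6 pos [0.5386 0.448  0.2251] rot [-1.7975e+02  1.0000e-02  9.0310e+01] w 0.0397 ff 20.5 F [ 0.5  0.2 -1.8]
move mm [-3.   2.8 97.1] roll 0.11
scene 2051 min [0.433 0.356 0.126] max [0.645 0.458 0.318] normal [-0.01   0.801 -0.599] lean -36.8 dir 90.7
top 3152 min [0.383 0.331 0.433] max [0.595 0.492 0.644] normal [0.31  0.226 0.923] lean 67.4 dir 36.0
scene 0.44 [0.1665 0.3199]
scene 0.48 [0.1702 0.3223]
scene 0.52 [0.1714 0.3226]
scene 0.56 [0.1745 0.3266]
scene 0.6 [0.177  0.3278]
scene 0.64 [0.1773 0.3307]
top 0.44 [0.1695 0.32  ]
top 0.48 [0.1713 0.3224]
top 0.52 [0.1747 0.3234]
top 0.56 [0.176  0.3256]
top 0.6 [0.1771 0.3276]
top 0.64 [0.179  0.3279]
```

>>> servo_tool([
  {"gripper": 0.45,"x": 0,"y": 0,"z": 35,"roll": -2.3},
  {"gripper": 0.45,"x": 0,"y": 0,"z": 70,"roll": -2.3},
  {"gripper": 0.45,"x": 0,"y": 0,"z": 95,"roll": -2.3},
  {"gripper": 0.45,"x": 0,"y": 0,"z": 97,"roll": -2.3},
])

```text
time_s: 6.1
tcp_pos: [0.5389, 0.441, 0.1261]
tcp_rot: [-3.134, 0.008, 1.61]
force: [-1.1, -0.0, -1.1]
gripper_width: 0.0397
finger_force: 20.7
```

>>> servo_tool([
  {"gripper": 0.45,"x": -20,"y": 0,"z": 0,"roll": 0},
  {"gripper": 0.45,"x": -40,"y": 0,"z": 0,"roll": 0},
  {"gripper": 0.45,"x": -60,"y": 0,"z": 0,"roll": 0},
  {"gripper": 0.45,"x": -80,"y": 0,"z": 0,"roll": 0},
  {"gripper": 0.45,"x": -90,"y": 0,"z": 0,"roll": 0},
])

```text
time_s: 6.6
tcp_pos: [0.5466, 0.3541, 0.1337]
tcp_rot: [3.137, -0.003, 1.61]
force: [-0.2, 3.1, 0.8]
gripper_width: 0.0397
finger_force: 23.3
```

```bash
python3 -c "
from h import *
go(.541,.332,.128,92.6)
tilt()
"
```

```text
t 6.6 pos [0.5466 0.3541 0.1337] rot [ 1.7975e+02 -1.6000e-01  9.2220e+01] w 0.0397 ff 23.3 F [-0.2  3.1  0.8]
move mm [-21.9  -6.5   5.6] roll -0.38
scene 1548 min [0.442 0.324 0.055] max [0.653 0.371 0.24 ] normal [-0.049  0.983 -0.18 ] lean -10.3 dir 92.9
top 1977 min [0.391 0.251 0.43 ] max [0.598 0.399 0.608] normal [-0.547 -0.289 -0.786] lean -51.8 dir -152.1
```

>>> servo_tool([
  {"gripper": 0.45,"x": -10,"y": 0,"z": 0,"roll": 0},
  {"gripper": 0.45,"x": -18,"y": 0,"z": 0,"roll": 0},
  {"gripper": 0.45,"x": -21,"y": 0,"z": 0,"roll": 0},
  {"gripper": 0.45,"x": -21,"y": 0,"z": 0,"roll": 0},
])

```text
time_s: 7.1
tcp_pos: [0.5478, 0.3374, 0.1344]
tcp_rot: [3.135, -0.006, 1.613]
force: [0.3, 3.7, 8.6]
gripper_width: 0.0399
finger_force: 25.0
```

```bash
python3 -c "
from h import *
go(.541,.332,.128,92.6)
tilt()
"
```

```text
t 7.1 pos [0.5478 0.3374 0.1344] rot [179.63  -0.37  92.41] w 0.0399 ff 25.0 F [0.3 3.7 8.6]
move mm [-5.1 -7.   6.4] roll -0.19
scene 1495 min [0.442 0.319 0.055] max [0.653 0.355 0.243] normal [-0.051  0.996 -0.07 ] lean -4.0 dir 92.9
top 1949 min [0.39  0.242 0.428] max [0.596 0.384 0.612] normal [-0.573 -0.26  -0.778] lean -51.0 dir -155.6
```

>>> servo_tool([
  {"gripper": 0.45,"x": 0,"y": 0,"z": -8,"roll": 0},
  {"gripper": 0.45,"x": -5,"y": 0,"z": -8,"roll": 0},
  {"gripper": 0.45,"x": -9,"y": 0,"z": -8,"roll": 0},
  {"gripper": 0.45,"x": -9,"y": 0,"z": -8,"roll": 0},
])

```text
time_s: 7.6
tcp_pos: [0.5458, 0.3242, 0.1387]
tcp_rot: [-3.141, 0.001, 1.611]
force: [0.2, 1.7, -0.1]
gripper_width: 0.0397
finger_force: 24.0
```

```bash
python3 -c "
from h import *
go(.541,.332,.128,92.6)
tilt()
"
```

```text
t 7.6 pos [0.5458 0.3242 0.1387] rot [-1.7996e+02  4.0000e-02  9.2330e+01] w 0.0397 ff 24.0 F [ 0.2  1.7 -0.1]
move mm [ 8.  -4.5 10.7] roll -0.27
scene 1488 min [0.439 0.307 0.055] max [0.651 0.346 0.247] normal [ 0.053 -0.998 -0.017] lean -1.0 dir -87.0
top 2041 min [0.383 0.227 0.432] max [0.597 0.372 0.62 ] normal [0.579 0.249 0.776] lean 50.9 dir 23.2
```

>>> servo_tool([
  {"gripper": 0.4,"x": 3,"y": 0,"z": 0,"roll": 0},
  {"gripper": 0.4,"x": 8,"y": 0,"z": -10,"roll": 0},
  {"gripper": 0.4,"x": 8,"y": 0,"z": -50,"roll": 0},
  {"gripper": 0.4,"x": 8,"y": 0,"z": -95,"roll": 0},
  {"gripper": 0.4,"x": 8,"y": 0,"z": -130,"roll": 0},
], force=50)

```text
time_s: 8.2
tcp_pos: [0.5461, 0.3328, 0.2719]
tcp_rot: [3.14, 0.001, 1.612]
force: [-0.2, 1.1, -0.9]
gripper_width: 0.0391
finger_force: 50.9
```

>>> servo_tool([
  {"gripper": 0.4,"x": 0,"y": 0,"z": -20,"roll": 0},
  {"gripper": 0.4,"x": 0,"y": 0,"z": -30,"roll": 0},
  {"gripper": 0.4,"x": 0,"y": 0,"z": -30,"roll": 0},
])

```text
time_s: 8.5
tcp_pos: [0.546, 0.3331, 0.3002]
tcp_rot: [3.14, -0.001, 1.612]
force: [0.2, -0.2, -0.7]
gripper_width: 0.0398
finger_force: 51.0
```

```bash
python3 -c "
from h import *
go(.5835,-.216,.31,74.5)
tilt()
f=np.load('last_scene.npz');cv2.imwrite('pics/s3.png',f['img'])
"
```

```text
t 8.5 pos [0.546  0.3331 0.3002] rot [ 1.7989e+02 -3.0000e-02  9.2350e+01] w 0.0398 ff 51.0 F [ 0.2 -0.2 -0.7]
move mm [-550.1   15.   -10. ] roll 17.85
scene 2177 min [0.442 0.315 0.178] max [0.652 0.356 0.395] normal [ 0.052 -0.999 -0.006] lean -0.3 dir -87.0
top 4915 min [0.381 0.229 0.59 ] max [0.597 0.382 0.705] normal [0.267 0.174 0.948] lean 71.4 dir 33.0
```

View pics/s3.png

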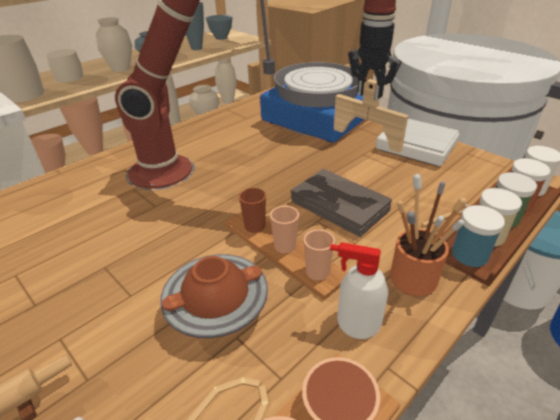

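The picture shows the template upright (lean ≈0.3°) in the gripper at about (370,115), with nothing disturbed. Before carrying it, I'll check clearances and refine the bowl pose.

```bash
python3 - <<'E'
from h import *
from scipy.optimize import least_squares
for n in("scene","top"):
    f=dict(np.load(f"last_{n}.npz") if n=="scene" else np.load("top0.npz"));w=pts(f);z=w[...,2]
    b=w[(z>.13)&(z<.3)&(w[...,0]>.5)&(abs(w[...,1])<.12)];print(n,"bottle min",b.min(0) if len(b) else None)
    near=np.hypot(w[...,0]-.5835,w[...,1]+.216)<.13
    p=w[near&(z>.122)&(z<.132)]; p=p[np.hypot(p[:,0]-.5835,p[:,1]+.216)<.045]
    r=cv2.minEnclosingCircle(p[:,:2].astype(np.float32));print("foot",np.round(r[0],4),r[1],np.median(p[:,2]))
    # lug contours
    q=w[near&(z>.073)&(z<.081)];rr=np.hypot(q[:,0]-.5835,q[:,1]+.216);q=q[(rr>.08)&(rr<.112)]
    L=[]
    for s in(1,-1):
        k=q[s*(q[:,1]+.216)>0];c=cv2.minAreaRect(k[:,:2].astype(np.float32));L.append(np.array(c[0]));print(" lug",len(k),np.round(c[0],4),np.round(c[1],4))
    d=L[0]-L[1];print(" mid",(L[0]+L[1])/2,"ang",np.degrees(np.arctan2(d[1],d[0])))
    e=w[near&(z>.057)&(z<.065)];print(" disc",[np.round(v,4) for v in cv2.minEnclosingCircle(e[:,:2].astype(np.float32))],np.median(e[:,2]))
    s=w[near&(z>.085)&(z<.122)]
    R=lambda h:np.interp(h,[.08,.1,.115,.126],[.066,.056,.043,.036])
    o=least_squares(lambda c:np.hypot(s[:,0]-c[0],s[:,1]-c[1])-R(s[:,2]-c[2]),[.5835,-.216,0],loss="soft_l1",f_scale=.002);print(" side fit",len(s),np.round(o.x,4))
E
```

```text
scene bottle min [ 0.75777594 -0.06910255  0.13007635]
foot [ 0.5838 -0.2177] 0.037914860993623734 0.12630667272329715
 lug 136 [ 0.6142 -0.1293] [0.0255 0.0377]
 lug 174 [ 0.5564 -0.3036] [0.0267 0.0348]
 mid [ 0.58528778 -0.21643928] ang 71.66136803318206
 disc [array([ 0.5837, -0.2164]), np.float64(0.1115)] 0.06030427854014975
 side fit 1668 [ 5.836e-01 -2.160e-01 -5.000e-04]
top bottle min [ 0.7548447  -0.06962088  0.13028971]
foot [ 0.5833 -0.2152] 0.0407988540828228 0.12701561738216904
 lug 105 [ 0.6138 -0.1292] [0.0253 0.0349]
 lug 103 [ 0.5553 -0.3039] [0.0268 0.0361]
 mid [ 0.58454454 -0.21650544] ang 71.49075077993449
 disc [array([ 0.5843, -0.217 ]), np.float64(0.1104)] 0.061109391168987726
 side fit 1264 [ 5.843e-01 -2.167e-01  5.000e-04]
```

>>> servo_tool([
  {"gripper": 0.4,"x": -15,"y": 0,"z": 0,"roll": 0},
  {"gripper": 0.4,"x": -45,"y": 0,"z": 0,"roll": 0},
  {"gripper": 0.4,"x": -80,"y": 0,"z": 0,"roll": 0},
  {"gripper": 0.4,"x": -115,"y": 0,"z": 0,"roll": 0},
  {"gripper": 0.4,"x": -150,"y": 0,"z": 0,"roll": 0},
])

```text
time_s: 9.1
tcp_pos: [0.551, 0.1801, 0.2976]
tcp_rot: [-3.139, 0.002, 1.611]
force: [0.3, 0.6, -0.5]
gripper_width: 0.0396
finger_force: 50.9
```

>>> servo_tool([
  {"gripper": 0.4,"x": -35,"y": 0,"z": 0,"roll": 4},
  {"gripper": 0.4,"x": -70,"y": 0,"z": 0,"roll": 8},
  {"gripper": 0.4,"x": -105,"y": 0,"z": 0,"roll": 12},
  {"gripper": 0.4,"x": -140,"y": 0,"z": 0,"roll": 16},
  {"gripper": 0.4,"x": -175,"y": 0,"z": 0,"roll": 20},
])

```text
time_s: 9.6
tcp_pos: [0.5576, 0.0056, 0.2978]
tcp_rot: [-3.139, 0.002, 1.259]
force: [0.6, 0.4, -1.3]
gripper_width: 0.0395
finger_force: 50.9
```

```bash
python3 -c "
from h import *
go(.5841,-.2164,.30,71)"
```

```text
t 9.6 pos [0.5576 0.0056 0.2978] rot [-1.7986e+02  1.0000e-01  7.2120e+01] w 0.0395 ff 50.9 F [ 0.6  0.4 -1.3]
move mm [-203.1   93.4   -2.1] roll 1.12
```

>>> servo_tool([
  {"gripper": 0.4,"x": -32,"y": 15,"z": 0,"roll": 1},
  {"gripper": 0.4,"x": -70,"y": 32,"z": 0,"roll": 1},
  {"gripper": 0.4,"x": -108,"y": 50,"z": 0,"roll": 1},
  {"gripper": 0.4,"x": -146,"y": 67,"z": 0,"roll": 1},
  {"gripper": 0.4,"x": -180,"y": 83,"z": 0,"roll": 1},
])

```text
time_s: 10.1
tcp_pos: [0.5817, -0.1917, 0.2977]
tcp_rot: [-3.139, 0.002, 1.243]
force: [0.0, 0.1, -0.5]
gripper_width: 0.039
finger_force: 50.9
```

>>> servo_tool([
  {"gripper": 0.4,"x": -15,"y": 7,"z": 0,"roll": 0},
  {"gripper": 0.4,"x": -22,"y": 10,"z": 0,"roll": 0},
  {"gripper": 0.4,"x": -22,"y": 10,"z": 0,"roll": 0},
  {"gripper": 0.4,"x": -22,"y": 10,"z": 0,"roll": 0},
])

```text
time_s: 10.5
tcp_pos: [0.5863, -0.2099, 0.2985]
tcp_rot: [-3.14, -0.002, 1.248]
force: [0.2, -0.9, -1.0]
gripper_width: 0.0396
finger_force: 50.9
```

```bash
cat >> h.py <<'E'
def board(bowl=(.5841,-.2164),ang=71.6):
    "board pose from scene camera: face plane, then contour features in the face's own (s along arch, z) axes"
    from plant import bot
    f=bot.grab_frame("scene");np.savez("last_scene",**f)
    o=np.array(bot.get_obs()["tcp_pos"]);w=pts(f);b=f["img"].astype(int)
    m=(np.hypot(w[...,0]-o[0],w[...,1]-o[1])<.13)&(w[...,2]>o[2]-.14)&(b[...,2]>120)&(b[...,1]-b[...,0]>10)&(b[...,1]>.72*b[...,2])
    n=np.array([np.cos(np.radians(ang)),np.sin(np.radians(ang)),0])
    p=w[m]
    for _ in range(4):
        c=p.mean(0);v=np.linalg.svd(p-c,full_matrices=False)[2][2];v*=np.sign(v@n)
        p=p[abs((p-c)@v)<.003]
    d=p-np.array([*bowl,0]);s=d@np.array([-n[1],n[0],0]);z=p[:,2]
    print("n",len(p),"dir",round(np.degrees(np.arctan2(v[1],v[0])),2),"lean",round(np.degrees(np.arcsin(v[2])),2),"face offset along lug axis mm",np.round(1e3*(d@n).mean(),1))
    print("s range mm",np.round(1e3*np.percentile(s,[.3,99.7]),1),"z range",np.round(np.percentile(z,[.3,99.7]),4))
    zt=z.max()
    for zz in np.arange(z.min(),z.max(),.012):
        k=np.sort(s[abs(z-zz)<.002])*1e3
        if len(k)>3:
            g=np.diff(k);i=g.argmax();print(" z",round(zz,3),"s",np.round([k[0],k[-1]],1),"gap",np.round([k[i],k[i+1]],1) if g[i]>12 else "")
    k=abs(s-np.median(s))<.02
    print("mid strip z",np.round(np.percentile(z[k],[1,99]),4))
    return f
E
python3 -c "
from h import *
go(.5841,-.2164,.30,71)
f=board();cv2.imwrite('pics/s4.png',f['img'])"
```

```text
t 10.5 pos [ 0.5863 -0.2099  0.2985] rot [-1.7992e+02 -1.1000e-01  7.1530e+01] w 0.0396 ff 50.9 F [ 0.2 -0.9 -1. ]
move mm [-6.8  0.  -1.5] roll 0.53
n 643 dir 73.82 lean 1.99 face offset along lug axis mm 10.1
s range mm [-105.3  104.1] z range [0.1791 0.4947]
 z 0.178 s [-103.6   91.6] gap [-103.6   76.1]
 z 0.19 s [-105.2   99.5] gap [-103.    71.9]
 z 0.202 s [-104.7   97.7] gap [-102.8   66. ]
 z 0.214 s [-104.4   84.7] gap [-102.8   56.1]
 z 0.226 s [-103.8   99.2] gap [-102.6   48.9]
 z 0.238 s [-104.7   97.8] gap [-102.8    0.2]
 z 0.25 s [-105.1   99.9] gap [-102.4  -21.6]
 z 0.262 s [-104.3   97.7] gap [-103.3  -47.4]
 z 0.274 s [-105.3  100.6] gap [ 54.7 100.6]
 z 0.286 s [-22.1 -11.2] gap 
 z 0.49 s [-37.1 -33.7] gap 
mid strip z [0.242  0.4947]
```

View pics/s4.png

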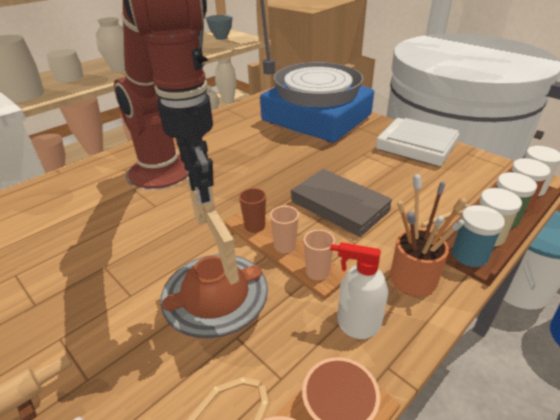

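The scene view shows the template edge-on over the bowl at about (225,245), clear of everything. Next I'll look with the wrist camera.

```bash
python3 -c "
from h import *
from plant import bot
f=bot.grab_frame('wrist');np.savez('w5',**f);cv2.imwrite('pics/w5.png',f['img'])
w=pts(f);z=w[...,2]
for v in range(100,420,40):
  print(v,[tuple(np.round(w[v,u],3)) for u in (120,200,280,360,440)])
"
```

```text
100 [(np.float64(0.425), np.float64(-0.055), np.float64(0.0)), (np.float64(0.523), np.float64(-0.087), np.float64(0.001)), (np.float64(0.619), np.float64(-0.125), np.float64(0.077)), (np.float64(0.72), np.float64(-0.153), np.float64(-0.0)), (np.float64(0.818), np.float64(-0.186), np.float64(-0.0))]
140 [(np.float64(0.403), np.float64(-0.101), np.float64(0.001)), (np.float64(0.518), np.float64(-0.136), np.float64(0.06)), (np.float64(0.606), np.float64(-0.163), np.float64(0.098)), (np.float64(0.707), np.float64(-0.202), np.float64(0.0)), (np.float64(0.808), np.float64(-0.236), np.float64(-0.001))]
180 [(np.float64(nan), np.float64(nan), np.float64(nan)), (np.float64(0.501), np.float64(-0.179), np.float64(0.061)), (np.float64(0.595), np.float64(-0.198), np.float64(0.126)), (np.float64(0.682), np.float64(-0.24), np.float64(0.06)), (np.float64(0.798), np.float64(-0.289), np.float64(-0.0))]
220 [(np.float64(0.511), np.float64(-0.167), np.float64(0.27)), (np.float64(0.553), np.float64(-0.181), np.float64(0.273)), (np.float64(0.595), np.float64(-0.194), np.float64(0.273)), (np.float64(0.636)
[... 607 characters left out ...]
, np.float64(-0.207), np.float64(0.347)), (np.float64(0.761), np.float64(-0.47), np.float64(0.005))]
340 [(np.float64(0.55), np.float64(-0.187), np.float64(0.365)), (np.float64(0.576), np.float64(-0.188), np.float64(0.374)), (np.float64(0.508), np.float64(-0.463), np.float64(0.001)), (np.float64(nan), np.float64(nan), np.float64(nan)), (np.float64(0.634), np.float64(-0.214), np.float64(0.365))]
380 [(np.float64(0.541), np.float64(-0.202), np.float64(0.36)), (np.float64(0.578), np.float64(-0.189), np.float64(0.387)), (np.float64(0.592), np.float64(-0.198), np.float64(0.381)), (np.float64(0.609), np.float64(-0.199), np.float64(0.386)), (np.float64(0.633), np.float64(-0.233), np.float64(0.36))]
```

View pics/w5.png

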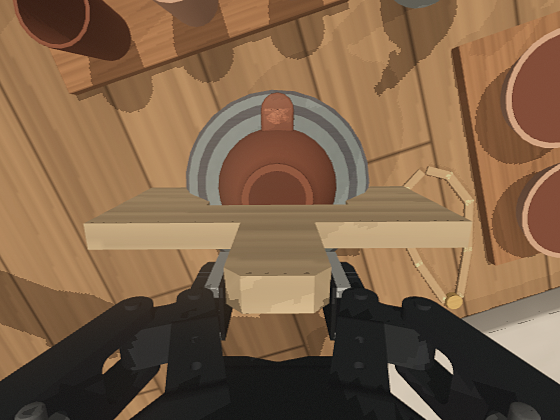

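The wrist view shows the template square across the bowl, with the lug at (278,110) lined up with the handle at (278,285). I'll measure the offsets from this frame.

```bash
cat > m.py <<'E'
from h import *
from plant import bot
def meas(C=np.array([.5841,-.2164]),ang=71.6):
    f=bot.grab_frame('wrist');np.savez('wl',**f);w=pts(f);z=w[...,2]
    a=np.radians(ang);n=np.array([np.cos(a),np.sin(a)]);t=np.array([n[1],-n[0]])
    X=(w[...,:2]-C)@n;S=(w[...,:2]-C)@t
    tz=bot.get_obs()["tcp_pos"][2]
    g=(abs(X)<.05)&(abs(S)<.12)
    top=g&(abs(z-(tz-.0255))<.006)&(abs(S)<.115)
    zt=np.median(z[top&(abs(X-np.median(X[top]))<.006)])
    e=top&(abs(z-zt)<.003)
    r=cv2.minAreaRect(np.stack([S[e],X[e]],1).astype(np.float32)*1e3)
    k=np.polyfit(S[e&(abs(S)>.025)],X[e&(abs(S)>.025)],1)
    print("bridge top z",round(zt,4),"rect c(S,X)",np.round(r[0],1),np.round(r[1],1),"ang",round(r[2],2),"fit X0",np.round(k[1]*1e3,1),"slope deg",np.round(np.degrees(np.arctan(k[0])),2),"S ends",np.round(np.percentile(S[e]*1e3,[.2,99.8]),1))
    fr=g&(z<zt-.004)&(z>zt-.095)&(X>0)
    P=np.stack([S[fr],X[fr],z[fr]],1)
    P=P[(abs(P[:,1]-k[1]-.0075)<.02)&(abs(P[:,2]-zt)<.036)|((abs(P[:,0])>.075)&(abs(P[:,1]-k[1]-.0075)<.02))]
    for _ in range(5):
        A=np.c_[P[:,0],P[:,2]-zt,np.ones(len(P))];q=np.linalg.lstsq(A,P[:,1],rcond=None)[0];P=P[abs(A@q-P[:,1])<.004]
    print("front",len(P),"zspan",np.round([P[:,2].min(),P[:,2].max()],3),"yaw slope",np.round(np.degrees(q[0]),2),"lean dX/dz deg",np.round(np.degrees(q[1]),2),"X at top mm",np.round(q[2]*1e3,1),"X at leg ends",np.round((q[2]-q[1]*.098)*1e3,1))
    lug=(z>.073)&(z<.081)&(X>.085)&(X<.11)&(abs(S)<.03)
    print("lug S mid",np.round(1e3*np.percentile(S[lug],[1,99]),1), "max X",np.round(1e3*np.percentile(X[lug],99),1))
    ft=(z>.12)&(z<.132)&(abs(S)<.045)&(abs(X)<.05);
    if ft.sum()>20: print("foot S",np.round(1e3*np.percentile(S[ft],[1,99]),1),"maxX",np.round(1e3*np.percentile(X[ft],99),1),"z",np.round(np.median(z[ft]),4))
E
python3 -c "
from m import *
meas();go(.5841,-.2164,.2,71)"
```

```text
bridge top z 0.276 rect c(S,X) [ 1.8 16.4] [208.9  16.2] ang 0.33 fit X0 17.0 slope deg 0.27 S ends [-101.9  105.5]
front 6570 zspan [0.181 0.272] yaw slope 0.28 lean dX/dz deg -0.2 X at top mm 23.9 X at leg ends 24.2
lug S mid [-14.8  18.6] max X 105.4
foot S [-32.9  35.4] maxX 36.6 z 0.1258
t 10.65 pos [ 0.5864 -0.2101  0.299 ] rot [-1.7998e+02 -7.0000e-02  7.1550e+01] w 0.0391 ff 50.9 F [ 0.3 -0.4 -1.7]
move mm [-6.8 -0.2 98.9] roll 0.55
```

>>> servo_tool([
  {"gripper": 0.4,"x": -6,"y": 0,"z": 0,"roll": 0},
  {"gripper": 0.4,"x": -12,"y": 0,"z": 10,"roll": 0},
  {"gripper": 0.4,"x": -16,"y": 0,"z": 20,"roll": 0},
  {"gripper": 0.4,"x": -16,"y": 0,"z": 20,"roll": 0},
  {"gripper": 0.4,"x": -16,"y": 0,"z": 20,"roll": 0},
])

```text
time_s: 11.15
tcp_pos: [0.5806, -0.2275, 0.2782]
tcp_rot: [-3.14, -0.0, 1.245]
force: [1.0, -0.6, -1.2]
gripper_width: 0.0393
finger_force: 50.9
```

```bash
python3 -c "
from m import *
meas();go(.5841,-.2164,.2,71)
f=bot.grab_frame('scene');np.savez('s6',**f);cv2.imwrite('pics/s6.png',cv2.resize(f['img'][150:350,120:320],None,fx=3,fy=3,interpolation=cv2.INTER_CUBIC))
w=pts(f);z=w[...,2];a=np.radians(71.6);n=np.array([np.cos(a),np.sin(a)]);t=np.array([n[1],-n[0]])
C=np.array([.5841,-.2164]);X=(w[...,:2]-C)@n*1e3;S=(w[...,:2]-C)@t*1e3
for S0 in (104,):
  m=(abs(S-104)<3)&(abs(X)<30)&(z>.15)&(z<.26)
  for zz in np.arange(.16,.26,.015):
    k=m&(abs(z-zz)<.004)
    if k.sum()>3: print('end face z',round(zz,3),np.round(np.percentile(X[k],[2,98]),1),k.sum())
"
```

```text
bridge top z 0.2553 rect c(S,X) [ 1.8 -2.2] [209.2  16.4] ang 0.02 fit X0 -1.8 slope deg 0.01 S ends [-101.9  105.5]
front 6588 zspan [0.16  0.251] yaw slope 0.04 lean dX/dz deg -0.11 X at top mm 5.1 X at leg ends 5.3
lug S mid [-15.4  18.1] max X 105.3
foot S [-32.9  35.4] maxX 36.2 z 0.1259
t 11.2 pos [ 0.581  -0.2274  0.2787] rot [-1.7998e+02 -1.0000e-02  7.1360e+01] w 0.0393 ff 50.9 F [-0.1  0.  -1.8]
move mm [11.4 -0.5 78.7] roll 0.36
end face z 0.16 [-9.5  4.7] 18
end face z 0.175 [-9.9  5. ] 29
end face z 0.19 [-10.    4.6] 32
end face z 0.205 [-9.9  4.3] 31
end face z 0.22 [-9.7  4.4] 33
end face z 0.235 [-9.8  4.4] 36
end face z 0.25 [-10.    4.6] 39
```

View pics/s6.png

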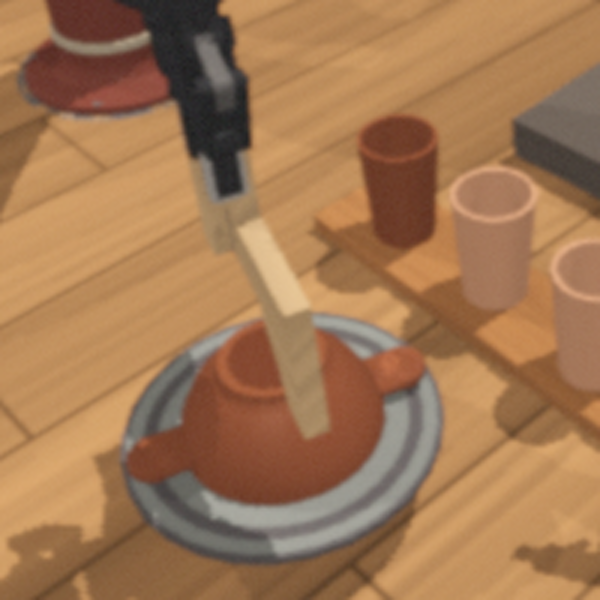

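Both cameras agree that the board is vertical and about 2 mm off towards one lug. The picture shows it edge-on over the middle of the bowl at about (285,320). I'll correct that and go down in two stages.

>>> servo_tool([
  {"gripper": 0.4,"x": 2,"y": -0.5,"z": 5,"roll": 0},
  {"gripper": 0.4,"x": 2,"y": -0.5,"z": 20,"roll": 0},
  {"gripper": 0.4,"x": 2,"y": -0.5,"z": 36,"roll": 0},
  {"gripper": 0.4,"x": 2,"y": -0.5,"z": 50,"roll": 0},
  {"gripper": 0.4,"x": 2,"y": -0.5,"z": 55,"roll": 0},
])

```text
time_s: 11.75
tcp_pos: [0.5804, -0.2244, 0.2222]
tcp_rot: [-3.139, -0.001, 1.246]
force: [0.5, 0.1, -0.7]
gripper_width: 0.039
finger_force: 50.9
```

```bash
python3 -c "
from m import *
meas();go(.5841,-.2164,.2,71)"
```

```text
bridge top z 0.1993 rect c(S,X) [0.6 0.6] [209.4  15.9] ang 0.1 fit X0 1.1 slope deg 0.07 S ends [-103.2  104.3]
front 6592 zspan [0.105 0.195] yaw slope 0.11 lean dX/dz deg -0.14 X at top mm 8.0 X at leg ends 8.3
lug S mid [-15.6  17.9] max X 105.5
foot S [-32.8  35. ] maxX 36.6 z 0.1258
t 11.8 pos [ 0.5804 -0.2246  0.2221] rot [-1.7982e+02 -2.0000e-02  7.1390e+01] w 0.0391 ff 50.9 F [-0.6  0.4 -2.6]
move mm [ 8.9  0.9 22.1] roll 0.39
```

>>> servo_tool([
  {"gripper": 0.4,"x": 0,"y": 0,"z": 8,"roll": 0},
  {"gripper": 0.4,"x": 0,"y": 0,"z": 16,"roll": 0},
  {"gripper": 0.4,"x": 0,"y": 0,"z": 22,"roll": 0},
  {"gripper": 0.4,"x": 0,"y": 0.5,"z": 25,"roll": 0},
  {"gripper": 0.4,"x": 0,"y": 0.5,"z": 25,"roll": 0},
])

```text
time_s: 12.3
tcp_pos: [0.5814, -0.2255, 0.1984]
tcp_rot: [-3.141, -0.0, 1.245]
force: [-0.2, -0.2, -1.5]
gripper_width: 0.0394
finger_force: 50.9
```

>>> servo_tool([
  {"gripper": 0.4,"x": 0,"y": 0,"z": 0,"roll": 0},
  {"gripper": 0.4,"x": 0,"y": 0,"z": 0,"roll": 0},
  {"gripper": 0.4,"x": 0,"y": 0,"z": 0,"roll": 0},
  {"gripper": 0.4,"x": 0,"y": 0,"z": 0,"roll": 0},
  {"gripper": 0.4,"x": 0,"y": 0,"z": 0,"roll": 0},
])

```text
time_s: 12.8
tcp_pos: [0.5816, -0.2256, 0.1991]
tcp_rot: [3.141, 0.0, 1.246]
force: [0.6, -0.7, -1.4]
gripper_width: 0.0394
finger_force: 50.9
```

```bash
python3 -c "
from m import *
meas();go(.5841,-.2164,.2,71)
f=bot.grab_frame('scene');cv2.imwrite('pics/s7.png',cv2.resize(f['img'][150:350,120:320],None,fx=3,fy=3,interpolation=cv2.INTER_CUBIC))
w=pts(f);z=w[...,2];a=np.radians(71.6);n=np.array([np.cos(a),np.sin(a)]);t=np.array([n[1],-n[0]])
C=np.array([.5841,-.2164]);X=(w[...,:2]-C)@n*1e3;S=(w[...,:2]-C)@t*1e3
m=(abs(S-104)<3)&(abs(X)<30)&(z>.066)&(z<.18)
for zz in np.arange(.07,.18,.015):
    k=m&(abs(z-zz)<.004)
    if k.sum()>3: print('end face z',round(zz,3),np.round(np.percentile(X[k],[2,98]),1),k.sum())
"
```

```text
bridge top z 0.1762 rect c(S,X) [ 2.3 -0.2] [209.5  16.1] ang 0.05 fit X0 0.3 slope deg 0.06 S ends [-101.5  105.9]
front 6549 zspan [0.081 0.172] yaw slope 0.07 lean dX/dz deg -0.1 X at top mm 7.2 X at leg ends 7.4
lug S mid [-15.4  18.1] max X 105.3
foot S [-32.3  34.7] maxX 36.9 z 0.1258
t 12.85 pos [ 0.5816 -0.2256  0.199 ] rot [179.99   0.    71.36] w 0.0392 ff 50.9 F [-0.4  0.2 -0.8]
move mm [ 9.5 -0.5 -1. ] roll 0.36
end face z 0.085 [-7.7  6.9] 29
end face z 0.1 [-8.1  6.4] 25
end face z 0.115 [-7.6  5.9] 22
end face z 0.13 [-8.   6.4] 28
end face z 0.145 [-8.   6.8] 27
end face z 0.16 [-8.   6.5] 26
end face z 0.175 [-7.5  6.5] 36
```

View pics/s7.png

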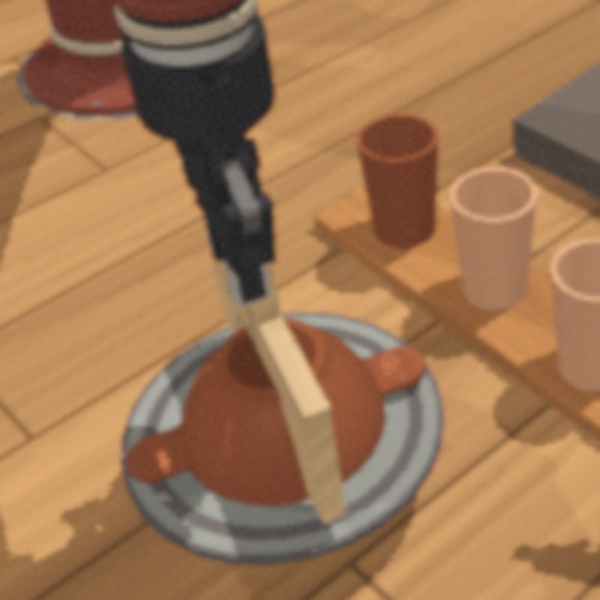

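The picture shows the template astride the bowl and vertical, with its end edge at about (320,460) clear of the clay. One last trim of 1 mm sideways and 2 mm down, plus a check that the bridge is level.

>>> servo_tool([
  {"gripper": 0.4,"x": 0,"y": -1,"z": 1,"roll": 0},
  {"gripper": 0.4,"x": 0,"y": -1,"z": 1.5,"roll": 0},
  {"gripper": 0.4,"x": 0,"y": -1,"z": 1.5,"roll": 0},
  {"gripper": 0.4,"x": 0,"y": -1,"z": 1.5,"roll": 0},
  {"gripper": 0.4,"x": 0,"y": -1,"z": 1.5,"roll": 0},
])

```text
time_s: 13.4
tcp_pos: [0.5806, -0.2253, 0.1975]
tcp_rot: [-3.142, 0.0, 1.246]
force: [-0.4, 0.7, -1.4]
gripper_width: 0.0395
finger_force: 50.9
```

```bash
python3 -c "
from m import *
meas();go(.5841,-.2164,.2,71)
w=pts(np.load('wl.npz'));a=np.radians(71.6);n=np.array([np.cos(a),np.sin(a)]);t=np.array([n[1],-n[0]])
d=w[...,:2]-np.array([.5841,-.2164]);X=d@n;S=d@t;z=w[...,2]
for lo,hi in((-.1,-.06),(-.06,-.03),(.03,.06),(.06,.1)):
  k=(S>lo)&(S<hi)&(abs(X)<.005)&(z>.165)&(z<.185);print(lo,np.round(np.median(z[k]),4))
"
```

```text
bridge top z 0.1745 rect c(S,X) [ 1.3 -0.2] [209.   16.3] ang 0.0 fit X0 0.3 slope deg 0.07 S ends [-102.6  104.8]
front 6593 zspan [0.08  0.171] yaw slope 0.07 lean dX/dz deg -0.1 X at top mm 7.2 X at leg ends 7.4
lug S mid [-15.5  18. ] max X 105.5
foot S [-32.3  34.3] maxX 36.8 z 0.1258
t 13.45 pos [ 0.5806 -0.2253  0.1975] rot [180.     0.    71.36] w 0.0396 ff 50.9 F [ 0.4  0.3 -1.6]
move mm [ 9.5  0.5 -2.5] roll 0.36
-0.1 0.1747
-0.06 0.1747
0.03 0.1747
0.06 0.1747
```

Level, centred, and upright, with a gap of about 10.5 mm above the foot. Handing in.

```bash
python3 -c "
from plant import bot
print(bot.close_job())"
```

```text
the job is handed in; nothing more can be done
None
```

I handed the job in at 13.5 s with the template held upright and still astride the bowl, centred to within about 1 mm, square across midway between the lugs, and its opening about 10.5 mm above the foot; I saw no contact with the bowl or the beakers.

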